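# Feel the bent wear track on the sprung sample table

## Task

Two sprung sample tables stand on the bench, each with a loose test panel lying on it; on the panel whose dark worn track turns a corner, feel the wear with closed fingertips: touch down on the round spot and stroke along the track, round the corner, to the crossbar at its other end, without lifting off or straying from the track. Touch gently, so that the sprung table gives by a few millimetres all along the stroke but is never pushed down to its stop; then lift clear and let it spring back. Do not pick the panel up, do not touch the other panel, and leave everything else on the bench where it is.

Things in the scene. Friction and masses are not known exactly. Their poses are not given: they have to be found in the camera images.
- bent_panel: The test panel to be felt: loose white-coated metal plate 150 x 110 x 5 mm (x, y, z), about 0.2 kg, lying flat on a sprung sample table between low corner stops that are 2 mm lower than its top. Origin at the centre of its underside, 50 mm above the bench at rest; top face at z = +5 mm, 55 mm above the bench. On it a dark worn track 8 mm wide, flush with the surface: a 100 mm leg along +x from a round spot to a corner, then a 60 mm leg along +y to a crossbar.
- track_start (a point): Centre of the round dark spot (22 mm across) where the bent track begins, on the panel's top face, at panel x, y = -50, -25 mm. Axes as the panel's.
- track_corner (a point): Corner of the bent track, on the top face, 100 mm along the panel's +x from the spot. Axes as the panel's.
- track_end (a point): Centre of the short crossbar (30 mm long, 8 mm wide) where the bent track ends, on the top face, 60 mm along the panel's +y from the corner. Axes as the panel's.
- bent_platen (a joint): How far the sprung sample table under the bent-track panel is pressed down, in m: 0 at rest at the top, 0.014 at its hard stop. It moves straight down with the panel; it begins to give at about 1 to 4 N and then takes 0.35 N more per mm.
- plain_panel: The other panel, not to be touched; origin at the centre of its underside, 50 mm above the bench. Same size (150 x 110 x 5 mm) and same kind of sprung table (base plate 180 x 140 mm), but its track is straight, without a corner.
- plain_platen (a joint): How far the other sprung table, with the straight-track panel, is pressed down, in m; 0 at rest.
- weight: Bystander on the bench, to be left alone: brass weight, 32 mm across, 50 mm tall, origin under its centre.
- collar: Bystander on the bench, to be left alone: small brass collar ring, 28 mm across, 18 mm tall, origin under its centre.
- driver: Bystander on the bench, to be left alone: screwdriver lying flat, 160 mm long, about 30 mm high.
- tape_core: Bystander on the bench, to be left alone: empty cardboard core ring, 90 mm across, 25 mm tall, origin under its centre.
- jar: Bystander on the bench, to be left alone: amber jar with black cap, 48 mm across, 70 mm tall, origin under its centre.
- thumbscrew: Bystander on the bench, to be left alone: thumbscrew standing on its black head, 22 mm across, 34 mm tall, origin under its centre.
- offcut: Bystander on the bench, to be left alone: aluminium offcut, 50 x 30 x 12 mm, origin under its centre.
Things that resemble listed ones, but are neither listed nor needed, are in the scene too. What is shaped like the part that bears plain_platen but orange is not meant.

How it is judged (in metres and radians):
On the way, in this order (a step that is already met when the one before it is completed fails the run):
1. fingertips press lightly on the round spot (horizontal distance between the grasp point and track_start below 0.014 m and value of joint bent_platen above 0.001 m and contact force between the fingers and bent_panel above 0.2 N), for 0.1 s.
2. still pressing lightly, they reach the corner of the track (horizontal distance between the grasp point and track_corner below 0.014 m and value of joint bent_platen above 0.001 m and contact force between the fingers and bent_panel above 0.2 N), for 0.04 s.
3. still pressing lightly, they reach the crossbar (horizontal distance between the grasp point and track_end below 0.014 m and value of joint bent_platen above 0.001 m and contact force between the fingers and bent_panel above 0.2 N), for 0.04 s.
At the end, for the whole second after the job is handed in: The sprung table is back up (within 1 mm), the bent-track panel lies flat and still within 6 mm of where it was, the other panel within 4 mm and the bystanders within 10 mm of where they were (value of joint each of bent_platen, plain_platen below 0.001 m and distance of bent_panel from where it was at the start of the episode below 0.006 m and distance of plain_panel from where it was at the start of the episode below 0.004 m and angle between bent_panel's own z axis and vertical below 0.03 rad and linear speed of bent_panel below 0.01 m/s and distance of each of weight, collar, driver, tape_core, jar, thumbscrew, offcut from where it was at the start of the episode below 0.01 m); the robot touches nothing.
It fails at once if the sprung table is pushed down to its stop (over 12.5 mm of its 14 mm), or the panel is pressed with more than 20 N (value of joint bent_platen above 0.0125 m or contact force between the fingers and bent_panel above 20 N).
It fails at once if the table is pressed down (over 1.5 mm) while the point between the fingertips is off the track: over 16 mm to the side or 18 mm past an end (value of joint bent_platen above 0.0015 m and not ((x of the grasp point in the frame of track_start between -0.018 and 0.116 m and y of the grasp point in the frame of track_start between -0.016 and 0.016 m) or (x of the grasp point in the frame of track_corner between -0.016 and 0.016 m and y of the grasp point in the frame of track_corner between -0.016 and 0.078 m))).
It fails at once if the fingertips are lifted off or set down part-way along the track (more than 22 mm from both ends) (value of joint bent_platen below 0.0004 m and ((x of the grasp point in the frame of track_start between 0.022 and 0.116 m and y of the grasp point in the frame of track_start between -0.016 and 0.016 m) or (x of the grasp point in the frame of track_corner between -0.016 and 0.016 m and y of the grasp point in the frame of track_corner between -0.016 and 0.038 m)) and z of the grasp point in the frame of track_start below 0.032 m).
It fails at once if the panel to be felt is lifted or tipped (height (world z) of bent_panel above 0.0565 m or angle between bent_panel's own z axis and vertical above 0.08 rad).
It fails at once if the other panel is touched (over 0.5 N), pressed down (over 1.5 mm) or moved (over 6 mm), or a bystander is moved or lifted by more than 25 mm (value of joint plain_platen above 0.0015 m or distance of plain_panel from where it was at the start of the episode above 0.006 m or contact force between any of the fingers, the arm and plain_panel above 0.5 N or distance of any of weight, collar, driver, tape_core, jar, thumbscrew, offcut from where it was at the start of the episode above 0.025 m).
It also fails if it takes over 38 s, if anything falls off the work surface, if the arm or the gripper's body presses on something with over 40 N, if the wrist force passes 120 N, or if a joint passes its speed limit or range.

## Robot

A 7-joint arm with a two-finger parallel gripper is mounted at the origin on the work surface. World frame = base frame: x ahead of the robot, y to its left, z up, the work surface at z = 0. Lengths are in m, angles in degrees, forces in N, time in s.
With the tool pointing down it reaches from about 0.425 to 0.875 m from the base axis. Payload 9.9 kg.
Tool frame: the origin (TCP) lies between the finger pads; the fingertips stand 22 mm ahead of it and the grasp point (between the pads) lies 3 mm ahead of it; z points along the fingers, y is the direction in which the jaws open and shut (so a half turn about z gives the same grasp; the last joint's range is limited). The gripper opens to 85 mm and grips with 20 to 120 N. Pads are 22 mm wide; open, the fingers measure 114 mm over their backs; the gripper's body (76 mm by 85 mm) begins 54 mm behind the grasp point. The pads swing forward as they close: fully open they stand 13 mm farther back than shut.
Start: joints at [-70.921, 32.985, 1.427, 82.34, -0.859, 64.687, -3.237], TCP at [0.273, 0.617, 0.232] pointing down, gripper open.
Joint ranges: [-157.87, 157.87], [-19.46, 123.44], [-87.15, 90], [11.01, 140.99], [-62.26, 242.26], [9.8, 113.94], [-161.44, 161.44]. Speed limits (degrees/s): [127.2, 127.2, 172.46, 172.46, 180, 180, 180].

## Interface

Orientations are given as a 3x3 rotation matrix whose columns are the frame's x, y, z axes.
In Python, from station import get_obs, grab_frame, camera_info, hand_in, nets gives the robot as it stands.
- The arm moves only by the tool servo_tool, never from a script. Its argument "plan" is a list of rows, each a list of 3 entries, a list of its own where there are three numbers: the turn, a rotation vector about the tool's x, y, z in degrees, then the shift along the tool's x, y, z in mm, then the closure in counts, from 0 (fully open) to 255 (shut). In form: [[[ax, ay, az], [dx, dy, dz], hand], ...]. A call has 1 to 12 rows; each row shifts and turns the pose as measured when the row begins, along the tool's axes as they then stand; what a row does not reach is not made up. A row lasts 1/8 s, in which the tool goes at most 62.5 mm and 10.7 degrees, less where a joint would pass 70% of its speed; a pose out of reach is approached as far as the arm can. A call with a gripper value outside its range is refused whole. The fingers move at their own pace and stop on an object; "grip_force" is the grip in N (left out, the last holds). Time passes only in rows, so rows that do not move let the fingers close. It gives the time, the measured TCP pose, the force and the opening at its end, in the units of the state.
- get_obs(): the state, without advancing time (a new reading comes with each control period).
- grab_frame(name): name is "side" or "top" or "wrist"; returns the picture (384x512x3 uint8, red, green, blue); there is no depth.
- camera_info(name): a dict with "vertical_fov" (degrees; the focal length in pixels is half the picture's height over the tangent of half this angle, whatever the lens; pixels are square), "cx", "cy" (the principal point, pixels), "k1" (the pictures are not rectified: a ray, as slopes to the right and down, at radius r is drawn at 1 + k1 r^2 times it, then the intrinsics apply), "xyz" and "attitude" of the camera in the world; the wrist camera has in their place "mount" (4x4, takes a point from camera to tool coordinates, whose origin is the TCP and whose axes are the flange's). Camera axes: x right, y up, looking along -z (the intrinsics and any distortion apply to the point x, -y, -z); pixel columns grow to the right and rows downward; lengths in m; the calibration is good to about 2 mm. A picture is of the moment at which its call begins: read the wrist's pose just before it. camera_info takes no time and is no camera call.
- hand_in(): hands the job in, once; it reports no verdict.
Trained networks look in the newest picture that a camera, given by its name, has taken for a name from the list of things; names that differ only in an ending like _2 or _b are one class to them, and where a whole thing is asked for, a point or a joint stands for the part that bears it (a point fixed in the world has none). Each returns a list of dicts, best first, with "p" (0 to 1); they miss things now and then, are a little off and sometimes report something else, mostly with a low value. They report only what shows in the picture. A call takes as long as a camera call. They do not tell look-alikes from the thing itself.
- nets.boxes_of(camera, label): "xy" ([column, row] as shares, 0 to 1, of the picture: columns of its width, rows of its height, amid what is visible of it).
- nets.masks_of(camera, label): "mask" (384x512 bool, what is visible of it) and "xy" ([column, row] as shares, 0 to 1, of the picture: columns of its width, rows of its height, amid what is visible of it).
The state is a dict: "clock": time; "qpos": joint angles; "qd": joint speeds; "joint_torque": joint torques, N m; "tool_pos": TCP position; "eef_rot": TCP orientation; "wrist_force": force on the tool from outside, world axes, zero at the start; "moment": the same for the moment, N m; "opening": opening from 0.0 (shut) to 1.0 (fully open).
Only numpy, scipy, OpenCV 4.12 (cv2) and the standard library are available. Lean on these libraries where they do the work, as an engineer would, in place of code of your own. Each camera call takes 0.05 s, during which the arm holds its last target.

## Working session

There is one attempt and no reset: what is moved stays moved. The work goes in short steps, Python scripts to look and compute and a tool call to move; the robot and the scene stay as the last step left them, time stands still between calls to the robot, and variables do not carry over. Pictures are saved under pics/ and viewed, and the job is handed in when it is done.

Besides the shell and the picture viewer there is one more tool, called after "Call:" as a command line: name --argument value ..., lists and objects as JSON in quotes. servo_tool: Moves the arm, as the interface text tells. Its arguments: {"type":"object","properties":{"plan":{"type":"array"},"grip_force":{"type":"number"}},"required":["plan"]}

```bash
mkdir -p pics; ls; cat > a.py <<'E'
from station import *
import cv2,numpy as np
E
python3 - <<'E'
from a import *
o=get_obs();print(o)
for c in ("top","side","wrist"):
    print(c,camera_info(c)); cv2.imwrite(f"pics/{c}0.png",cv2.cvtColor(grab_frame(c),cv2.COLOR_RGB2BGR))
E
```

```text
pics
{'clock': 0.0, 'qpos': array([-70.92133983,  33.03209314,   1.42375893,  82.38511973,
        -0.86029622,  64.68757528,  -3.23720297]), 'qd': array([-0.10151019, -0.02439582, -0.05381355,  0.14993758,  0.04424727,
       -0.04714045, -0.02571543]), 'joint_torque': array([-1.14533632e-03, -7.65752721e+01,  2.24988498e+00, -2.85963714e+01,
        1.53213961e-02,  1.27541815e-02,  1.79990188e-06]), 'tool_pos': array([0.27306738, 0.61681114, 0.23155753]), 'eef_rot': array([[-9.14404604e-01,  4.04801018e-01, -5.96616712e-04],
       [ 4.04801451e-01,  9.14403323e-01, -1.53226948e-03],
       [-7.47159415e-05, -1.64262558e-03, -9.99998648e-01]]), 'wrist_force': array([ 0.63201169, -1.02257957, -1.34367372]), 'moment': array([0.03960883, 0.00913405, 0.00225208]), 'opening': 0.9989950016793702}
top {'vertical_fov': 42.87804965837559, 'cx': 255.5614574952562, 'cy': 194.8490167051196, 'k1': 0.03209238729926943, 'xyz': array([0.22112602, 0.00501645, 1.27562054]), 'attitude': array([[ 0.01422802,  0.98075912, -0.19470264],
       [-0.99984685,  0.0119705 , -0.01276645],
       [-0.0101901
[... 173 characters left out ...]
7214, -0.60847588,  0.80911755]), 'attitude': array([[ 9.45370435e-01,  2.44993609e-01, -2.15064810e-01],
       [-3.25997714e-01,  7.11436476e-01, -6.22562150e-01],
       [ 4.81202809e-04,  6.58662487e-01,  7.52438367e-01]])}
wrist {'vertical_fov': 58.504768216993135, 'cx': 259.8356134422532, 'cy': 199.31459126610085, 'k1': -0.07789418055728482, 'mount': array([[ 5.58169109e-04,  9.45560969e-01,  3.25444531e-01,
         8.32158142e-02],
       [ 9.99999639e-01, -7.36225943e-04,  4.23966593e-04,
        -1.18691793e-04],
       [ 6.40486969e-04,  3.25444177e-01, -9.45561039e-01,
        -1.41953126e-01],
       [ 0.00000000e+00,  0.00000000e+00,  0.00000000e+00,
         1.00000000e+00]])}
```

View pics/top0.png

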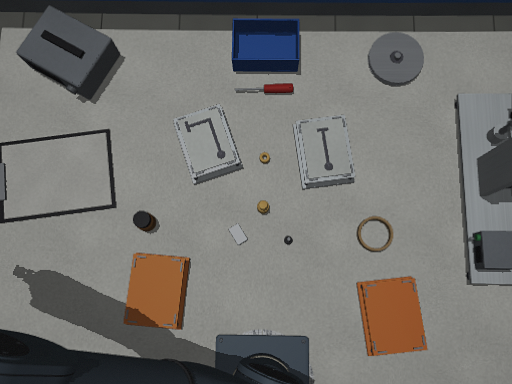

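View pics/side0.png

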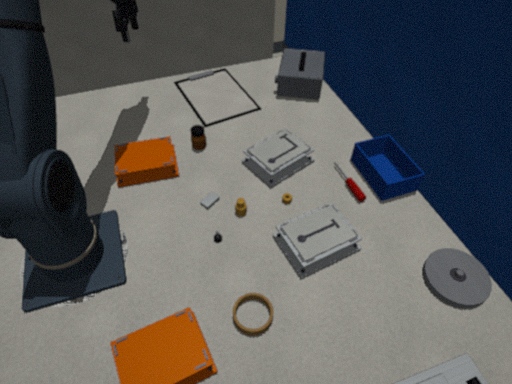

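View pics/wrist0.png

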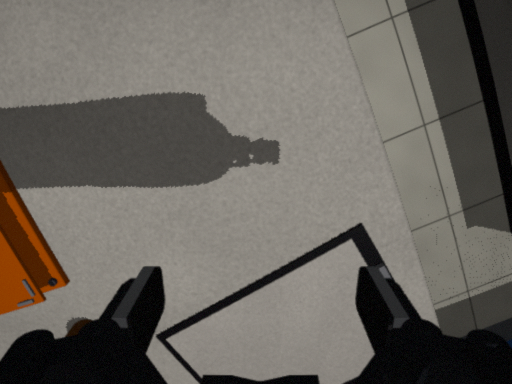

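The top view shows the bent track on the left panel: spot about (221,154), corner about (211,120), crossbar about (189,127). The straight-track panel is at about (325,150), and the orange tables are look-alikes. Next I'll measure it.

```bash
cat >> a.py <<'E'
def cam(c,o=None):
    i=camera_info(c); f=192/np.tan(np.radians(i['vertical_fov']/2))
    K=np.array([[f,0,i['cx']],[0,f,i['cy']],[0,0,1.]]); D=np.array([i['k1'],0,0,0.])
    if 'xyz' in i: R,t=i['attitude'],i['xyz']
    else:
        R=o['eef_rot']@i['mount'][:3,:3]; t=o['tool_pos']+o['eef_rot']@i['mount'][:3,3]
    return K,D,np.asarray(R),np.asarray(t)
def dist_inv(n,k):
    # drawn = s*(1+k r^2); cv2 radial model is the same
    return n
def pix2w(c,uv,z,o=None):
    K,D,R,t=cam(c,o)
    n=cv2.undistortPoints(np.array(uv,float).reshape(-1,1,2),K,D).reshape(-1,2)
    d=np.c_[n[:,0],-n[:,1],-np.ones(len(n))]@R.T
    return t+d*((z-t[2])/d[:,2])[:,None]
def w2pix(c,p,o=None):
    K,D,R,t=cam(c,o)
    q=(np.atleast_2d(p)-t)@R; q=q*[1,-1,-1]
    return cv2.projectPoints(q,np.zeros(3),np.zeros(3),K,D)[0].reshape(-1,2)
E
python3 - <<'E'
from a import *
for c in("top","side"):
    im=grab_frame(c)
    print(c,[(r['p'],np.round(r['xy']*np.array([512,384]),1)) for r in nets.boxes_of(c,"bent_panel")])
    for l in("track_start","track_corner","track_end"):
        for r in nets.boxes_of(c,l)[:3]:
            uv=np.array(r['xy'])*[512,384]
            print(c,l,r['p'],uv.round(1),pix2w(c,uv,.055).round(4))
im=cv2.imread("pics/top0.png")[95:195,165:365];cv2.imwrite("pics/topz.png",cv2.resize(im,None,fx=4,fy=4,interpolation=cv2.INTER_CUBIC))
im=cv2.imread("pics/side0.png")[120:280,230:370];cv2.imwrite("pics/sidez.png",cv2.resize(im,None,fx=3.7,fy=3.7,interpolation=cv2.INTER_CUBIC))
E
```

```text
top [(0.65, array([203.2, 140.3]))]
top track_start 0.75 [213.8 168.4] [[0.5316 0.1294 0.055 ]]
top track_start 0.74 [205.2 143. ] [[0.5993 0.1538 0.055 ]]
top track_corner 0.82 [206.1 137.5] [[0.6142 0.1521 0.055 ]]
top track_end 0.76 [201.2 141.1] [[0.6044 0.1644 0.055 ]]
side [(0.72, array([279.4, 146.4]))]
side track_start 0.86 [281.9 150.5] [[0.6138 0.1408 0.055 ]]
side track_corner 0.7 [278.7 149. ] [[0.6072 0.1501 0.055 ]]
side track_end 0.71 [277.8 150.4] [[0.6024 0.1451 0.055 ]]
```

View pics/topz.png

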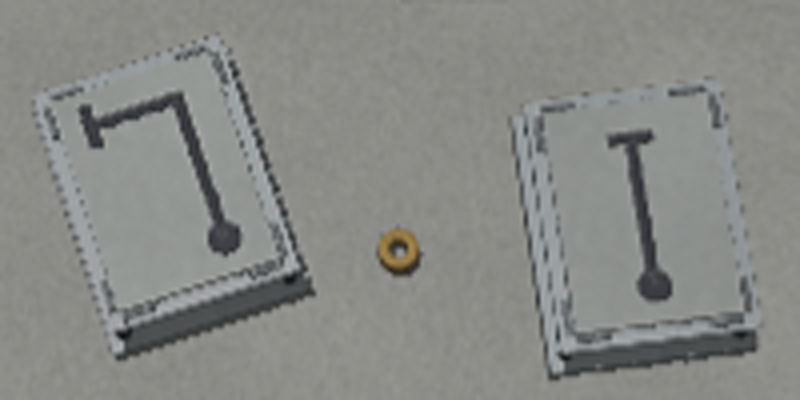

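View pics/sidez.png

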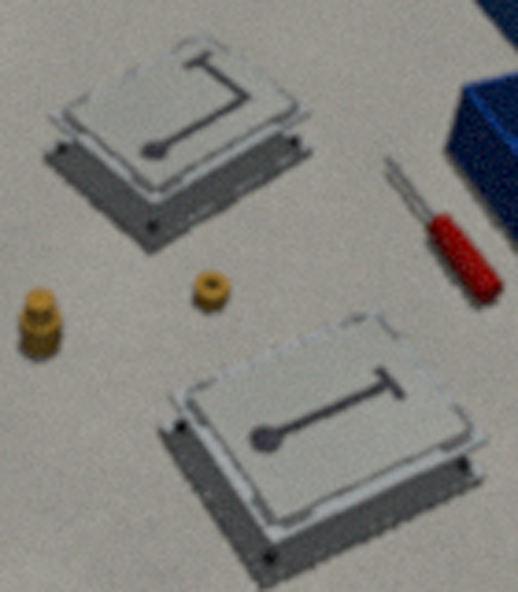

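```bash
python3 - <<'E'
from a import *
T=(np.array([[225,238],[177,98],[92,126]])+.5)/4-.5+[165,95]
S=(np.array([[154,150],[246,97],[200,61]])+.5)/3.7-.5+[230,120]
M=np.array([[-50,-25],[50,-25],[50,35.]])/1000
def fit(P):
    a=M-M.mean(0);b=P-P.mean(0);H=a.T@b
    th=np.arctan2(H[0,1]-H[1,0],H[0,0]+H[1,1]);R=np.array([[np.cos(th),-np.sin(th)],[np.sin(th),np.cos(th)]])
    t=P.mean(0)-R@M.mean(0);return np.degrees(th),t,M@R.T+t
for c,u in(("top",T),("side",S)):
    p=pix2w(c,u,.055)[:,:2];th,t,Q=fit(p);print(c,p.round(4).tolist(),th.round(2),t.round(4),(Q).round(4).tolist(),"res",(p-Q).round(4).tolist())
E
```

```text
top [[0.5698, 0.1122], [0.6647, 0.1464], [0.6448, 0.2014]] 19.41 [0.609  0.1525] [[0.5702, 0.1123], [0.6645, 0.1456], [0.6446, 0.2022]] res [[-0.0004, -0.0001], [0.0002, 0.0008], [0.0002, -0.0007]]
side [[0.5688, 0.1124], [0.6622, 0.146], [0.6438, 0.1998]] 18.99 [0.6076 0.152 ] [[0.5684, 0.1121], [0.663, 0.1447], [0.6434, 0.2014]] res [[0.0004, 0.0003], [-0.0008, 0.0013], [0.0004, -0.0016]]
```

Call:
servo_tool --plan '[[[0,0,0],[-40,-28,5],255],[[0,0,0],[-40,-28,5],255],[[0,0,0],[-40,-28,5],255],[[0,0,0],[-40,-28,5],255],[[0,0,0],[-40,-28,5],255],[[0,0,0],[-40,-28,5],255],[[0,0,0],[-40,-28,5],255],[[0,0,0],[-40,-28,5],255],[[0,0,-9],[-40,-28,5],255],[[0,0,-9],[0,0,0],255],[[0,0,-9],[0,0,0],255],[[0,0,-9],[0,0,0],255]]' --grip_force 30

```text
clock: 2.15
tool_pos: [0.5087, 0.2297, 0.186]
eef_rot: [[-0.974, -0.228, 0.003], [-0.228, 0.974, 0.003], [-0.004, 0.002, -1.0]]
wrist_force: [0.1, 0.4, 0.2]
opening: -0.002
```

```bash
cat >> a.py <<'E'
C0=np.array([.0,0]);
PT=dict(s=[.5693,.1122],c=[.6638,.1452],e=[.6440,.2018]); YAW=np.radians(19.2)
from scipy.spatial.transform import Rotation as Ro
RT=np.c_[[-np.cos(YAW),-np.sin(YAW),0],[-np.sin(YAW),np.cos(YAW),0],[0,0,-1]]
def rep(k,z):
    o=get_obs();R=o['eef_rot'];d=np.r_[PT[k],z]-o['tool_pos']
    print("t",round(o['clock'],2),"tcp",o['tool_pos'].round(4),"F",o['wrist_force'].round(2),"op",round(o['opening'],3),"q",o['qpos'].round(0))
    print("rot",Ro.from_matrix(R.T@RT).as_rotvec(degrees=True).round(2),"shift mm",(1000*R.T@d).round(1),"after-rot shift",(1000*RT.T@d).round(1))
E
python3 - <<'E'
from a import *
rep('s',.15)
E
```

```text
t 2.15 tcp [0.5087 0.2297 0.186 ] F [0.11 0.4  0.22] op -0.002 q [-24.  26.  -7. 104.   4.  50.  70.]
rot [ 0.1   0.24 -6.05] shift mm [ -32.2 -128.3   35.9] after-rot shift [ -18.6 -130.9   36. ]
```

Call:
servo_tool --plan '[[[0,0,-6],[0,0,0],255],[[0,0,0],[-5,-33,4],255],[[0,0,0],[-5,-33,4],255],[[0,0,0],[-5,-33,4],255],[[0,0,0],[-5,-33,4],255],[[0,0,0],[0,0,0],255]]'

```text
clock: 2.9
tool_pos: [0.5744, 0.1087, 0.1703]
eef_rot: [[-0.942, -0.335, 0.006], [-0.335, 0.942, 0.004], [-0.007, 0.002, -1.0]]
wrist_force: [-0.8, 0.7, 0.0]
opening: 0.003
```

```bash
python3 - <<'E'
from a import *
rep('s',.11)
o=get_obs();im=cv2.cvtColor(grab_frame("wrist"),cv2.COLOR_RGB2BGR)
for k in PT:
    u=w2pix("wrist",np.r_[PT[k],.055],o)[0];print(k,u.round(1))
    if abs(u).max()<2000: cv2.drawMarker(im,tuple(int(round(v)) for v in u),(0,0,255),0,12)
cv2.imwrite("pics/w1.png",im)
E
```

```text
t 2.9 tcp [0.5744 0.1087 0.1703] F [-0.76  0.74  0.04] op 0.003 q [-10.  29.  -8. 101.   5.  50.  90.]
rot [0.1  0.39 0.35] shift mm [ 4.   4.8 60.3] after-rot shift [ 3.7  4.9 60.3]
s [266.7 188.1]
c [265.3 295.9]
e [332.6 295.8]
```

View pics/w1.png

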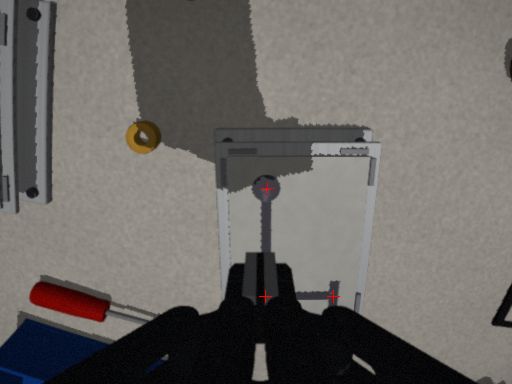

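The projected spot (266,188) and crossbar (333,296) land on the real marks in the wrist view. The corner is hidden by the fingers. I'll come down over the spot.

Call:
servo_tool --plan '[[[0,0.4,0.3],[4,5,20],255],[[0,0,0],[0,0,25],255],[[0,0,0],[0,0,25],255],[[0,0,0],[0,0,10],255],[[0,0,0],[0,0,0],255],[[0,0,0],[0,0,0],255]]'

```text
clock: 3.7
tool_pos: [0.5679, 0.1213, 0.0912]
eef_rot: [[-0.941, -0.338, 0.002], [-0.338, 0.941, 0.007], [-0.005, 0.006, -1.0]]
wrist_force: [0.6, 0.3, -0.5]
opening: -0.001
```

```bash
python3 - <<'E'
from a import *
rep('s',.072)
E
```

```text
t 3.7 tcp [0.5679 0.1213 0.0912] F [ 0.57  0.27 -0.46] op -0.001 q [-12.  34.  -7. 106.   6.  40.  87.]
rot [0.34 0.27 0.54] shift mm [ 1.9 -9.2 19.2] after-rot shift [ 1.7 -9.1 19.2]
```

Call:
servo_tool --plan '[[[0,0,0.5],[2,-9,3],255],[[0,0,0],[0,0,0],255],[[0,0,0],[0,0,0],255]]'

```text
clock: 4.08
tool_pos: [0.5702, 0.1114, 0.0897]
eef_rot: [[-0.945, -0.328, 0.005], [-0.328, 0.945, 0.008], [-0.007, 0.005, -1.0]]
wrist_force: [-0.2, 0.3, -0.7]
opening: 0.002
```

```bash
python3 - <<'E'
from a import *
rep('s',.072)
E
```

```text
t 4.08 tcp [0.5702 0.1114 0.0897] F [-0.21  0.28 -0.67] op 0.002 q [-11.  34.  -7. 107.   6.  39.  88.]
rot [ 0.31  0.43 -0.04] shift mm [ 0.7  1.  17.7] after-rot shift [ 0.6  1.1 17.7]
```

Call:
servo_tool --plan '[[[0,0,0],[0,0,6],255],[[0,0,0],[0,0,0],255]]'

```text
clock: 4.32
tool_pos: [0.5702, 0.1114, 0.0834]
eef_rot: [[-0.945, -0.328, 0.005], [-0.328, 0.945, 0.008], [-0.008, 0.006, -1.0]]
wrist_force: [1.2, 0.1, -0.1]
opening: 0.0
```

Call:
servo_tool --plan '[[[0,0,0],[0,0,5],255],[[0,0,0],[0,0,0],255]]'

```text
clock: 4.58
tool_pos: [0.5701, 0.1116, 0.0778]
eef_rot: [[-0.945, -0.328, 0.005], [-0.328, 0.945, 0.008], [-0.007, 0.006, -1.0]]
wrist_force: [-0.0, -0.2, -0.3]
opening: -0.001
```

```bash
python3 - <<'E'
from a import *
rep('s',.072)
E
```

```text
t 4.58 tcp [0.5701 0.1116 0.0778] F [-0.02 -0.21 -0.27] op -0.001 q [-11.  35.  -7. 107.   6.  38.  88.]
rot [ 0.32  0.41 -0.03] shift mm [0.6 0.8 5.8] after-rot shift [0.6 0.9 5.8]
```

Free of contact, as expected. Now pressing in small steps.

Call:
servo_tool --plan '[[[0,0,0],[0,0,3],255],[[0,0,0],[0,0,0],255]]'

```text
clock: 4.82
tool_pos: [0.5701, 0.1117, 0.0745]
eef_rot: [[-0.945, -0.328, 0.005], [-0.328, 0.945, 0.008], [-0.007, 0.006, -1.0]]
wrist_force: [0.4, -0.8, 0.5]
opening: 0.006
```

Call:
servo_tool --plan '[[[0,0,0],[0,0,3],255],[[0,0,0],[0,0,0],255]]'

```text
clock: 5.08
tool_pos: [0.5702, 0.1118, 0.0714]
eef_rot: [[-0.945, -0.328, 0.005], [-0.328, 0.944, 0.008], [-0.007, 0.006, -1.0]]
wrist_force: [-0.3, -0.5, 0.6]
opening: -0.005
```

```bash
python3 - <<'E'
from a import *
import time
rep('s',.071)
fs=[]
for c in ("side","side","side","side"):
    im=grab_frame(c); fs.append(get_obs()['wrist_force'])
print(np.mean(fs,0))
im=cv2.cvtColor(im,cv2.COLOR_RGB2BGR)
cv2.imwrite("pics/s2.png",cv2.resize(im[90:250,200:370],None,fx=3.5,fy=3.5,interpolation=cv2.INTER_CUBIC))
E
```

```text
t 5.08 tcp [0.5702 0.1118 0.0714] F [-0.27 -0.53  0.58] op -0.005 q [-11.  36.  -7. 107.   6.  37.  88.]
rot [ 0.33  0.42 -0.02] shift mm [0.7 0.7 0.4] after-rot shift [0.7 0.7 0.4]
[-0.28381991  0.01696712  0.38077351]
```

View pics/s2.png

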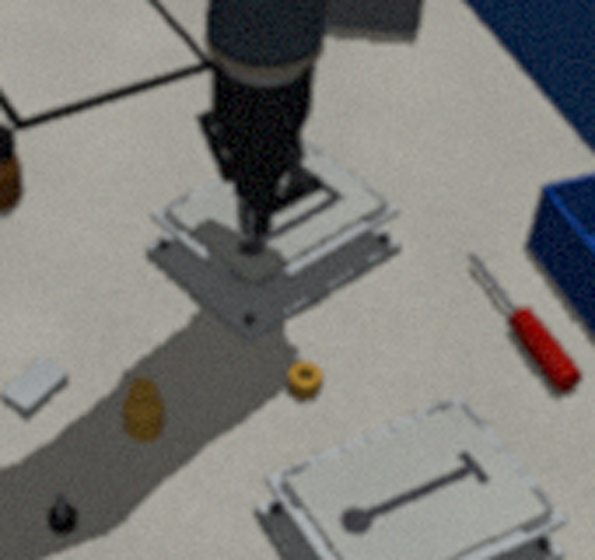

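```bash
python3 - <<'E'
from a import *
a=cv2.imread("pics/side0.png",0).astype(np.float32)
fs=[];b=[]
for _ in range(5):
    b.append(cv2.cvtColor(grab_frame("side"),cv2.COLOR_RGB2GRAY).astype(np.float32)); fs.append(get_obs()['wrist_force'])
print(np.mean(fs,0),get_obs()['tool_pos'].round(4)); b=np.mean(b,0).astype(np.float32)
for n,(x0,x1,y0,y1) in dict(right=(295,318,138,158),top=(283,312,132,152),plain=(280,355,205,270)).items():
    t=a[y0:y1,x0:x1]; r=cv2.matchTemplate(b[y0-6:y1+6,x0-6:x1+6],t,cv2.TM_CCOEFF_NORMED); _,v,_,l=cv2.minMaxLoc(r)
    y=r[max(l[1]-1,0):l[1]+2,l[0]]; s=0.5*(y[0]-y[2])/(y[0]-2*y[1]+y[2]) if len(y)==3 else 0
    print(n,v,l[0]-6,l[1]-6+s)
p=np.array([.68,.18,.055]);print(w2pix("side",p),w2pix("side",p-[0,0,.005]))
v=np.hstack([cv2.resize(i[125:195,240:325],None,fx=4.5,fy=4.5,interpolation=cv2.INTER_CUBIC) for i in (a,b)]);cv2.imwrite("pics/s3.png",v)
E
```

```text
[-0.02538226  0.13198389  0.15281784] [0.5704 0.1118 0.0717]
right 0.9917725324630737 0 0.062487103
top 0.566251277923584 -1 0.7201407
plain 0.9965776801109314 0 0.009210639
[[296.99594896 137.60110448]] [[296.84595885 138.8409718 ]][ WARN:0@5.700] global loadsave.cpp:1063 imwrite_ Unsupported depth image for selected encoder is fallbacked to CV_8U.
```

View pics/s3.png

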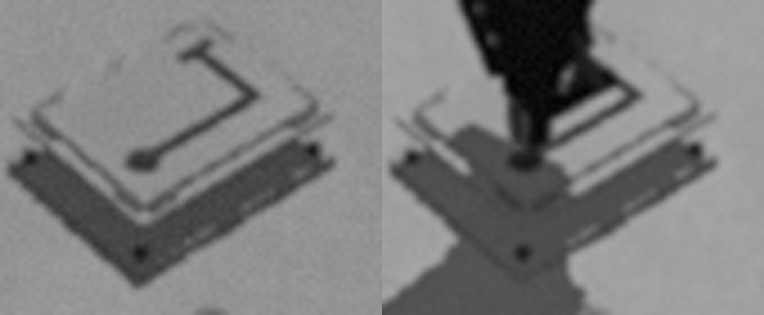

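The table hasn't moved: I measure a 0.06 px shift, and 5 mm of travel would give about 1.2 px. The fingertips are therefore still above the panel, so I'll go down in smaller steps.

Call:
servo_tool --plan '[[[0,0,0],[0,0,2],255],[[0,0,0],[0,0,0],255]]'

```text
clock: 5.78
tool_pos: [0.5704, 0.1118, 0.0695]
eef_rot: [[-0.944, -0.328, 0.005], [-0.328, 0.944, 0.008], [-0.008, 0.006, -1.0]]
wrist_force: [1.0, 0.7, -0.5]
opening: 0.001
```

```bash
cat >> a.py <<'E'
def chk(n=4,boxes=dict(right=(295,318,138,158))):
    a=cv2.imread("pics/side0.png",0).astype(np.float32)
    fs=[];b=[]
    for _ in range(n):
        b.append(cv2.cvtColor(grab_frame("side"),cv2.COLOR_RGB2GRAY).astype(np.float32)); fs.append(get_obs()['wrist_force'])
    b=np.mean(b,0).astype(np.float32)
    for k,(x0,x1,y0,y1) in boxes.items():
        t=a[y0:y1,x0:x1]; r=cv2.matchTemplate(b[y0-6:y1+6,x0-6:x1+6],t,cv2.TM_CCOEFF_NORMED); _,v,_,l=cv2.minMaxLoc(r)
        y=r[max(l[1]-1,0):l[1]+2,l[0]]; s=0.5*(y[0]-y[2])/(y[0]-2*y[1]+y[2]) if len(y)==3 else 0
        print(k,round(v,3),l[0]-6,round(float(l[1]-6+s),2))
    o=get_obs();print("F",np.mean(fs,0).round(2),"tcp",o['tool_pos'].round(4),"t",o['clock'])
E
python3 -c "from a import *;chk()"
```

```text
right 0.991 0 0.06
F [ 0.17 -0.16  0.11] tcp [0.5705 0.1118 0.0697] t 5.975
```

Call:
servo_tool --plan '[[[0,0,0],[0,0,2],255],[[0,0,0],[0,0,0],255]]'

```text
clock: 6.22
tool_pos: [0.5705, 0.1119, 0.0676]
eef_rot: [[-0.945, -0.328, 0.006], [-0.328, 0.945, 0.008], [-0.008, 0.006, -1.0]]
wrist_force: [-0.6, 0.1, 0.5]
opening: 0.002
```

```bash
python3 -c "
from a import *;chk(4,dict(r=(297,313,139,152),l=(247,262,143,156),b=(295,318,138,158)))
cv2.imwrite('pics/t4.png',cv2.resize(cv2.cvtColor(grab_frame('top'),cv2.COLOR_RGB2BGR)[95:195,145:295],None,fx=5,fy=5,interpolation=cv2.INTER_CUBIC))
o=get_obs();cv2.imwrite('pics/w4.png',cv2.cvtColor(grab_frame('wrist'),cv2.COLOR_RGB2BGR))"
```

```text
r 0.983 0 0.06
l 0.603 -1 -1.23
b 0.991 0 0.06
F [ 0.27 -0.2   0.08] tcp [0.5706 0.1119 0.0678] t 6.425
```

View pics/w4.png

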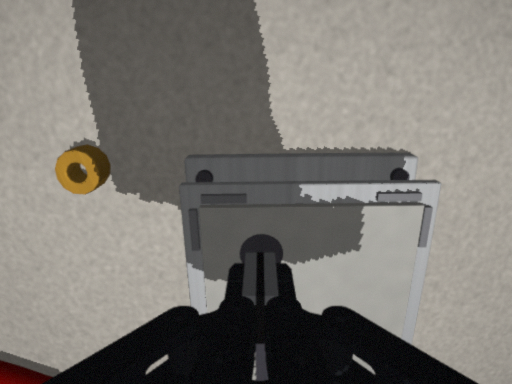

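Call:
servo_tool --plan '[[[0,0,0],[0,0,2],255],[[0,0,0],[0,0,0],255]]'

```text
clock: 6.78
tool_pos: [0.5707, 0.1119, 0.0657]
eef_rot: [[-0.944, -0.328, 0.006], [-0.328, 0.945, 0.008], [-0.009, 0.006, -1.0]]
wrist_force: [-0.1, -0.6, -0.6]
opening: 0.001
```

```bash
python3 -c "
from a import *;chk(4,dict(r=(297,313,139,152),b=(295,318,138,158)))
o=get_obs()
print(w2pix('wrist',[o['tool_pos']+o['eef_rot']@np.array([0,0,h]) for h in(0,.012,.022)],o), w2pix('wrist',np.r_[PT['s'],.055],o))"
```

```text
r 0.983 0 0.06
b 0.991 0 0.06
F [ 0.16 -0.28 -0.1 ] tcp [0.5708 0.112  0.0659] t 6.975
[[261.0764808  268.7945223 ]
 [261.00985928 256.57394359]
 [260.96044565 247.53051772]] [[262.3592155  255.02770221]]
```

```bash
python3 -c "
from a import *
o=get_obs();im=cv2.cvtColor(grab_frame('wrist'),cv2.COLOR_RGB2BGR)
for x in(-.011,0,.011):
  print(x,w2pix('wrist',[o['tool_pos']+o['eef_rot']@np.array([x,0,h]) for h in(.005,.01,.015,.02,.022)],o).round(0).tolist())
for z in (.055,.045,.041): print(z,[w2pix('wrist',np.r_[PT['s'],z]+np.r_[d*np.array([np.cos(YAW),np.sin(YAW)]),0],o).round(1).tolist() for d in(-.011,0,.011)])
g=cv2.convertScaleAbs(im[200:340,180:340],alpha=2.2,beta=20)
cv2.imwrite('pics/w5.png',cv2.resize(g,None,fx=4,fy=4,interpolation=cv2.INTER_CUBIC))
s=cv2.cvtColor(grab_frame('side'),cv2.COLOR_RGB2BGR)
print(w2pix('side',[o['tool_pos']+o['eef_rot']@np.array([x,0,.022]) for x in(-.011,.011)]),w2pix('side',[np.r_[PT['s'],.055]]))
cv2.imwrite('pics/s5.png',cv2.resize(s[110:200,230:330],None,fx=6,fy=6,interpolation=cv2.INTER_CUBIC))
"
```

```text
-0.011 [[261.0, 283.0], [261.0, 278.0], [261.0, 272.0], [261.0, 268.0], [261.0, 266.0]]
0 [[261.0, 264.0], [261.0, 259.0], [261.0, 254.0], [261.0, 249.0], [261.0, 248.0]]
0.011 [[261.0, 243.0], [261.0, 239.0], [261.0, 234.0], [261.0, 230.0], [261.0, 229.0]]
0.055 [[[262.4, 235.1]], [[262.4, 255.0]], [[262.3, 274.0]]]
0.045 [[[262.2, 226.8]], [[262.1, 245.8]], [[262.1, 264.1]]]
0.041 [[[262.1, 223.7]], [[262.1, 242.4]], [[262.0, 260.4]]]
[[274.66732138 161.15129993]
 [268.9387793  164.44818363]] [[271.43099292 160.17784167]]
```

View pics/w5.png

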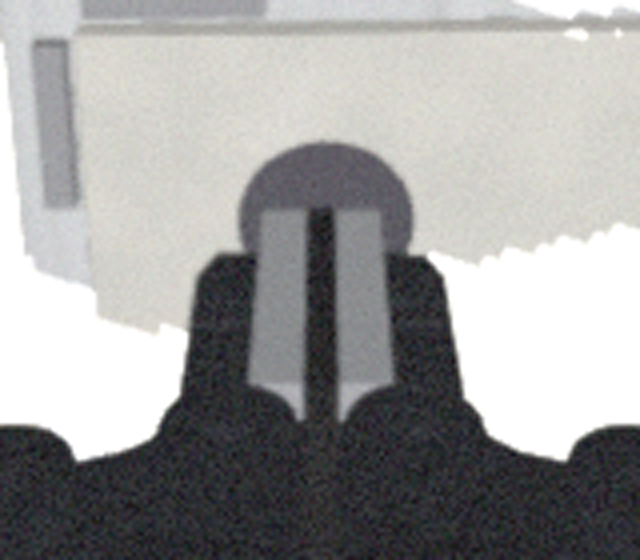

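View pics/s5.png

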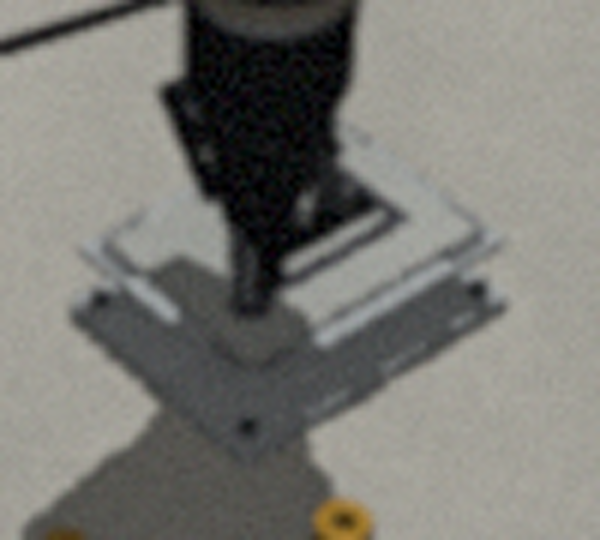

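Call:
servo_tool --plan '[[[0,0,0],[0,0,2.5],255],[[0,0,0],[0,0,0],255]]'

```text
clock: 7.32
tool_pos: [0.5708, 0.1119, 0.0633]
eef_rot: [[-0.945, -0.328, 0.007], [-0.328, 0.945, 0.008], [-0.009, 0.006, -1.0]]
wrist_force: [-0.2, -0.3, 0.9]
opening: -0.001
```

```bash
cat >> a.py <<'E'
def wz(name):
    o=get_obs();im=cv2.cvtColor(grab_frame('wrist'),cv2.COLOR_RGB2BGR)
    g=cv2.convertScaleAbs(im[200:340,180:340],alpha=2.2,beta=20)
    cv2.imwrite(name,cv2.resize(g,None,fx=4,fy=4,interpolation=cv2.INTER_CUBIC))
E
python3 -c "
from a import *;chk(3);wz('pics/w6.png')"
```

```text
right 0.991 0 0.06
F [-0.36  0.44  0.39] tcp [0.571  0.112  0.0635] t 7.475
```

Call:
servo_tool --plan '[[[0,0,0],[0,0,2.5],255],[[0,0,0],[0,0,0],255]]'

```text
clock: 7.78
tool_pos: [0.571, 0.112, 0.0609]
eef_rot: [[-0.945, -0.328, 0.007], [-0.328, 0.945, 0.008], [-0.009, 0.005, -1.0]]
wrist_force: [-0.4, 0.5, -0.5]
opening: -0.002
```

```bash
python3 -c "
from a import *;chk(3);wz('pics/w7.png')"
```

```text
right 0.991 0 0.06
F [-0.1  -0.33 -0.15] tcp [0.5712 0.1121 0.0611] t 7.925
```

View pics/w7.png

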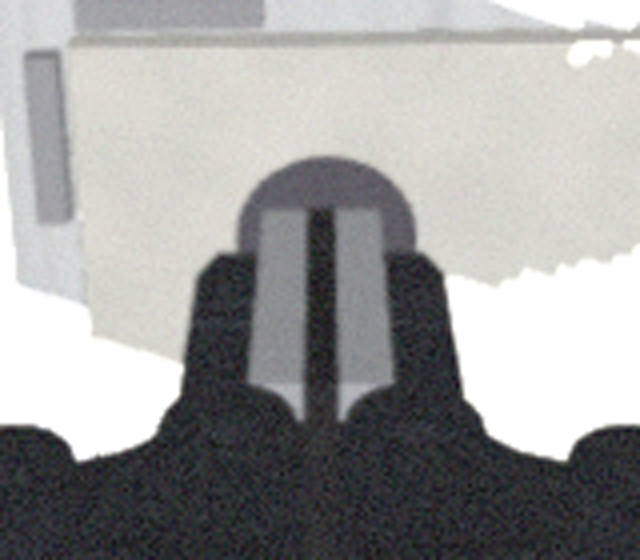

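The spot's edge keeps moving in the picture (row 235.7 to 238.8), so the panel is still unloaded. The tips really are shorter than stated, so I'll carry on in small steps.

Call:
servo_tool --plan '[[[0,0,0],[0,0,2.5],255],[[0,0,0],[0,0,0],255]]'

```text
clock: 8.22
tool_pos: [0.5713, 0.1121, 0.0585]
eef_rot: [[-0.945, -0.328, 0.008], [-0.328, 0.945, 0.008], [-0.01, 0.005, -1.0]]
wrist_force: [0.2, 1.4, -0.0]
opening: -0.003
```

```bash
cat >> a.py <<'E'
def edge():
    # spot top edge row at column ~262, and predicted for unmoved panel
    o=get_obs();im=cv2.cvtColor(grab_frame('wrist'),cv2.COLOR_RGB2GRAY).astype(float)
    p=cv2.GaussianBlur(im,(5,3),0)[205:262,258:266].mean(1); g=np.gradient(p);i=int(np.argmin(g[:45]))
    d=np.array([np.cos(YAW),np.sin(YAW)])
    pr=w2pix('wrist',[np.r_[PT['s']-.011*d,z] for z in(.055,.050)],o)[:,1]
    print("edge row",205+i,"pred unmoved / 5mm down",pr.round(1))
E
python3 -c "
from a import *;chk(3);edge();wz('pics/w8.png')"
```

```text
right 0.99 0 0.05
F [ 0.42 -0.42 -0.16] tcp [0.5714 0.1121 0.0587] t 8.375
edge row 241 pred unmoved / 5mm down [240.6 236. ]
```

Call:
servo_tool --plan '[[[0,0,0],[0,0,2.5],255],[[0,0,0],[0,0,0],255]]'

```text
clock: 8.72
tool_pos: [0.5716, 0.1122, 0.0563]
eef_rot: [[-0.945, -0.328, 0.008], [-0.328, 0.945, 0.009], [-0.011, 0.005, -1.0]]
wrist_force: [-1.4, -1.1, 2.8]
opening: -0.001
```

```bash
python3 -c "
from a import *;chk(3);edge();wz('pics/w9.png');cv2.imwrite('pics/s9.png',cv2.resize(cv2.cvtColor(grab_frame('side'),cv2.COLOR_RGB2BGR)[110:200,230:330],None,fx=6,fy=6,interpolation=cv2.INTER_CUBIC))"
```

```text
right 0.99 0 0.07
F [-0.3  -0.2   0.99] tcp [0.5716 0.1122 0.0564] t 8.875
edge row 243 pred unmoved / 5mm down [242.5 237.8]
```

View pics/s9.png

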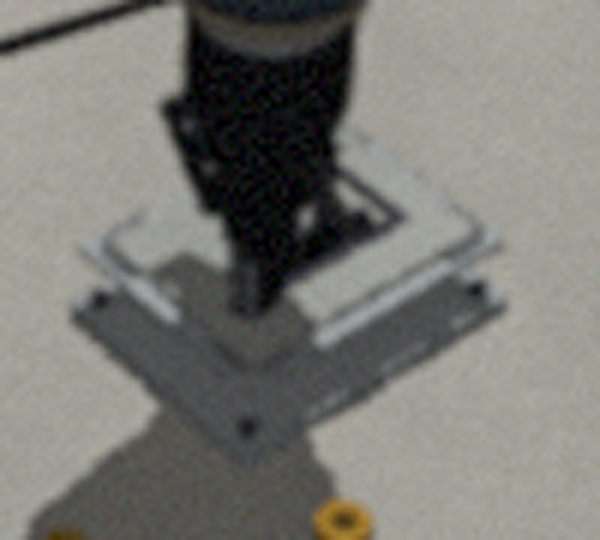

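View pics/w9.png

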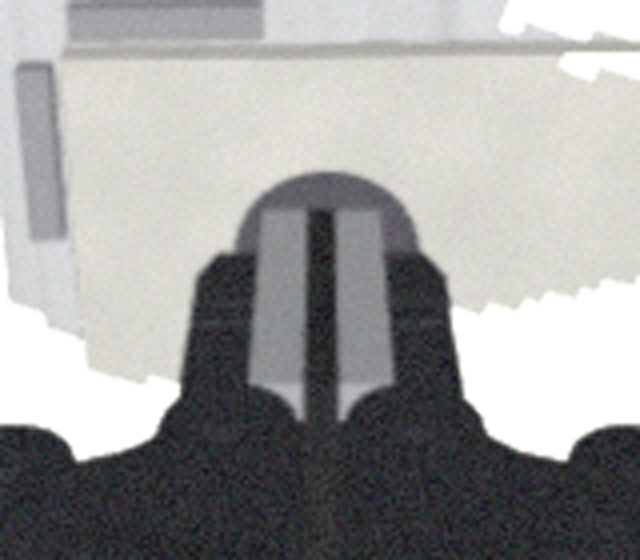

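Possible first contact (z force about 1 N). A smaller step next.

Call:
servo_tool --plan '[[[0,0,0],[0,0,1.5],255],[[0,0,0],[0,0,0],255]]'

```text
clock: 9.28
tool_pos: [0.5716, 0.1122, 0.055]
eef_rot: [[-0.945, -0.328, 0.009], [-0.328, 0.945, 0.009], [-0.011, 0.005, -1.0]]
wrist_force: [-1.1, -0.3, 3.5]
opening: -0.0
```

```bash
python3 -c "
from a import *;chk(4);edge();"
```

```text
right 0.956 0 0.32
F [-0.81  0.22  3.6 ] tcp [0.5716 0.1121 0.055 ] t 9.475
edge row 243 pred unmoved / 5mm down [243.9 239. ]
```

Contact confirmed: 3.6 N and about 1 mm of travel, with tips close to TCP level. I'll press to about 5 mm.

Call:
servo_tool --plan '[[[0,0,0],[0,0,2.5],255],[[0.3,0.6,0],[1.5,0,1.5],255],[[0,0,0],[0,0,0],255]]'

```text
clock: 9.9
tool_pos: [0.5713, 0.1121, 0.0512]
eef_rot: [[-0.945, -0.328, 0.002], [-0.328, 0.945, 0.0], [-0.002, -0.0, -1.0]]
wrist_force: [-1.8, -0.3, 4.9]
opening: -0.001
```

```bash
python3 -c "
from a import *;chk(4);edge();rep('s',.051);rep('c',.051)"
```

```text
right 0.919 0 1.08
F [ 0.09 -0.19  4.18] tcp [0.5712 0.112  0.0513] t 10.1
edge row 243 pred unmoved / 5mm down [248.2 243.2]
t 10.15 tcp [0.5712 0.1121 0.0513] F [ 0.11 -0.52  5.5 ] op -0.001 q [-12.  37.  -6. 108.   7.  35.  87.]
rot [-0.    0.14 -0.04] shift mm [1.8 0.8 0.3] after-rot shift [1.8 0.8 0.3]
t 10.15 tcp [0.5712 0.1121 0.0513] F [ 0.11 -0.52  5.5 ] op -0.001 q [-12.  37.  -6. 108.   7.  35.  87.]
rot [-0.    0.14 -0.04] shift mm [-98.3   0.9   0.6] after-rot shift [-98.3   0.9   0.3]
```

Table down about 4.5–5 mm at the spot. Starting the stroke.

Call:
servo_tool --plan '[[[0,0,0],[-5,0,0],255],[[0,0,0],[-6,0,0],255],[[0,0,0],[-6,0,0],255],[[0,0,0],[-6,0,0],255]]'

```text
clock: 10.65
tool_pos: [0.5919, 0.119, 0.0507]
eef_rot: [[-0.945, -0.328, -0.002], [-0.328, 0.945, -0.001], [0.003, -0.0, -1.0]]
wrist_force: [-3.2, -0.1, 4.7]
opening: 0.001
```

```bash
python3 -c "
from a import *;rep('c',.051)"
```

```text
t 10.65 tcp [0.5919 0.119  0.0507] F [-3.18 -0.07  4.7 ] op 0.001 q [-12.  39.  -6. 104.   7.  37.  87.]
rot [-0.01 -0.14 -0.07] shift mm [-76.5   1.2  -0.5] after-rot shift [-76.5   1.1  -0.3]
```

Call:
servo_tool --plan '[[[0,-0.1,0],[-6,0.3,0],255],[[0,0,0],[-6,0.3,0],255],[[0,0,0],[-6,0.3,0],255],[[0,0,0],[-6,0.3,0],255]]'

```text
clock: 11.15
tool_pos: [0.6159, 0.1285, 0.0506]
eef_rot: [[-0.945, -0.328, -0.001], [-0.328, 0.945, -0.001], [0.001, -0.0, -1.0]]
wrist_force: [-3.3, -0.6, 4.4]
opening: -0.002
```

```bash
python3 -c "
from a import *;rep('c',.051)"
```

```text
t 11.15 tcp [0.6159 0.1285 0.0506] F [-3.27 -0.59  4.38] op -0.002 q [-12.  40.  -6. 100.   7.  40.  87.]
rot [-0.02 -0.05 -0.07] shift mm [-50.7   0.1  -0.4] after-rot shift [-50.7   0.   -0.4]
```

Call:
servo_tool --plan '[[[0,0,0],[-6,0,0],255],[[0,0,0],[-6,0,0],255],[[0,0,0],[-6,0,0],255],[[0,0,0],[-6,0,0],255]]'

```text
clock: 11.65
tool_pos: [0.6402, 0.1371, 0.0506]
eef_rot: [[-0.945, -0.328, -0.001], [-0.328, 0.945, -0.0], [0.001, -0.0, -1.0]]
wrist_force: [-3.1, -1.2, 4.5]
opening: 0.005
```

```bash
python3 -c "
from a import *;rep('c',.051);chk(2)"
```

```text
t 11.65 tcp [0.6402 0.1371 0.0506] F [-3.13 -1.17  4.49] op 0.005 q [-12.  42.  -6.  96.   6.  42.  87.]
rot [-0.01 -0.04 -0.07] shift mm [-24.9  -0.   -0.4] after-rot shift [-24.9  -0.1  -0.4]
right 0.468 1 6.0
F [-0.19 -0.46  4.57] tcp [0.641  0.1374 0.0507] t 11.75
```

Call:
servo_tool --plan '[[[0,0,0],[-6,0,0],255],[[0,0,0],[-6,0,0],255],[[0,0,0],[-6,0,0],255],[[0,0,0],[-6,0,0],255],[[0,0,0],[0,0,0],255]]'

```text
clock: 12.38
tool_pos: [0.6653, 0.1458, 0.0507]
eef_rot: [[-0.945, -0.328, 0.001], [-0.328, 0.945, 0.0], [-0.001, -0.0, -1.0]]
wrist_force: [-0.4, -0.3, 4.5]
opening: 0.001
```

```bash
python3 -c "
from a import *;rep('c',.051);rep('e',.051);wz('pics/w10.png')
o=get_obs();im=cv2.cvtColor(grab_frame('wrist'),cv2.COLOR_RGB2BGR)
for k in PT:
    u=w2pix('wrist',np.r_[PT[k],.050],o)[0];print(k,u.round(1))
    if abs(u).max()<2000: cv2.drawMarker(im,tuple(int(round(v)) for v in u),(0,0,255),0,12)
cv2.imwrite('pics/w10.png',im)"
```

```text
t 12.38 tcp [0.6653 0.1458 0.0507] F [-0.45 -0.3   4.52] op 0.001 q [-13.  44.  -6.  92.   6.  45.  87.]
rot [-0.01  0.06 -0.06] shift mm [ 1.7 -0.1 -0.3] after-rot shift [ 1.7 -0.1 -0.3]
t 12.38 tcp [0.6653 0.1458 0.0507] F [-0.45 -0.3   4.52] op 0.001 q [-13.  44.  -6.  92.   6.  45.  87.]
rot [-0.01  0.06 -0.06] shift mm [ 1.8 59.9 -0.3] after-rot shift [ 1.7 59.9 -0.3]
s [260.7  33.3]
c [260.8 264.9]
e [386.3 264. ]
```

View pics/w10.png

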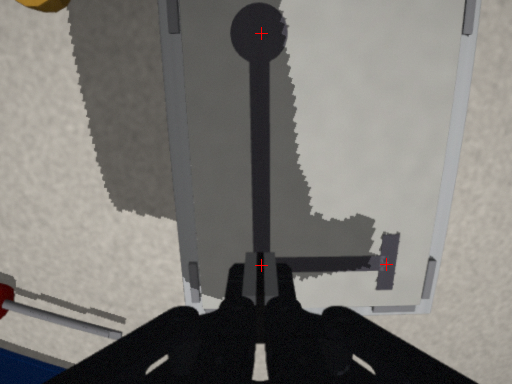

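The fingers are on the corner at about (261,264), and the crossbar is at about (389,262), close to its prediction. Now the second leg.

Call:
servo_tool --plan '[[[0,0,0],[0.5,5,0],255],[[0,0,0],[0.5,6,0],255],[[0,0,0],[0.5,6,0],255],[[0,0,0],[0,6,0],255]]'

```text
clock: 12.98
tool_pos: [0.6571, 0.1667, 0.0515]
eef_rot: [[-0.945, -0.326, 0.004], [-0.326, 0.945, -0.001], [-0.004, -0.002, -1.0]]
wrist_force: [0.5, -2.9, 4.5]
opening: -0.0
```

```bash
python3 -c "
from a import *;rep('e',.051)"
```

```text
t 12.97 tcp [0.6571 0.1667 0.0515] F [ 0.52 -2.93  4.51] op -0.0 q [-15.  43.  -6.  93.   6.  44.  85.]
rot [-0.12  0.22 -0.15] shift mm [ 0.9 37.4  0.4] after-rot shift [ 0.8 37.4  0.5]
```

Call:
servo_tool --plan '[[[-0.1,0.2,-0.2],[0.3,6,0.6],255],[[0,0,0],[0,6,0.1],255],[[0,0,0],[0,6,0.1],255],[[0,0,0],[0,6,0.1],255]]'

```text
clock: 13.48
tool_pos: [0.6484, 0.1906, 0.0506]
eef_rot: [[-0.944, -0.33, 0.0], [-0.33, 0.944, -0.001], [-0.0, -0.001, -1.0]]
wrist_force: [0.4, -3.4, 4.4]
opening: -0.002
```

```bash
python3 -c "
from a import *;rep('e',.051)"
```

```text
t 13.47 tcp [0.6484 0.1906 0.0506] F [ 0.41 -3.38  4.42] op -0.002 q [-17.  43.  -6.  93.   6.  44.  84.]
rot [-0.05  0.    0.07] shift mm [ 0.5 12.  -0.4] after-rot shift [ 0.5 12.  -0.4]
```

Call:
servo_tool --plan '[[[0,0,0],[0,6,0],255],[[0,0,0],[0,5,0],255],[[0,0,0],[0,0,0],255],[[0,0,0],[0,0,0],255]]'

```text
clock: 13.98
tool_pos: [0.6441, 0.2029, 0.0506]
eef_rot: [[-0.944, -0.331, 0.0], [-0.331, 0.944, -0.0], [-0.0, -0.0, -1.0]]
wrist_force: [1.4, -2.6, 4.5]
opening: 0.001
```

```bash
python3 -c "
from a import *;rep('e',.051);chk(2)
cv2.imwrite('pics/w11.png',cv2.cvtColor(grab_frame('wrist'),cv2.COLOR_RGB2BGR))"
```

```text
t 13.97 tcp [0.6441 0.2029 0.0506] F [ 1.37 -2.62  4.47] op 0.001 q [-18.  43.  -6.  93.   6.  44.  83.]
rot [-0.01  0.    0.13] shift mm [ 0.4 -1.  -0.4] after-rot shift [ 0.4 -1.  -0.4]
right 0.709 0 1.61
F [ 0.86 -1.13  5.09] tcp [0.6441 0.2028 0.0506] t 14.075
```

View pics/w11.png

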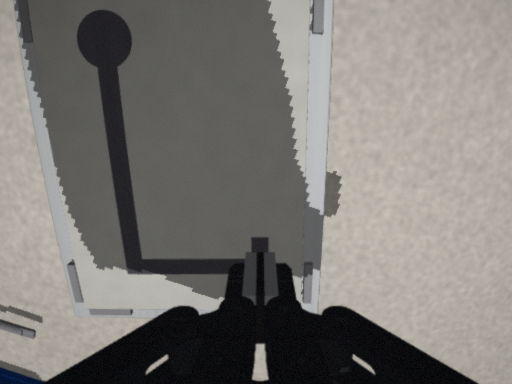

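The fingers are at the crossbar (260,264), and the lean of the track fits camera perspective. Lifting straight up.

Call:
servo_tool --plan '[[[0,0,0],[0,0,-3],255],[[0,0,0],[0,0,-3],255],[[0,0,0],[0,0,-4],255],[[0,0,0],[0,0,-15],255],[[0,0,0],[0,0,-30],255],[[0,0,0],[0,0,-40],255],[[0,0,0],[0,0,-40],255],[[0,0,0],[0,0,-20],255],[[0,0,0],[0,0,0],255],[[0,0,0],[0,0,0],255]]'

```text
clock: 15.38
tool_pos: [0.6415, 0.2044, 0.213]
eef_rot: [[-0.943, -0.333, -0.004], [-0.333, 0.943, 0.002], [0.003, 0.003, -1.0]]
wrist_force: [-0.1, -0.3, -0.8]
opening: 0.0
```

```bash
python3 -c "
from a import *;rep('e',.2);chk(2,dict(r=(295,318,138,158),s=(258,285,150,185),plain=(280,355,205,270)))
cv2.imwrite('pics/s12.png',cv2.cvtColor(grab_frame('side'),cv2.COLOR_RGB2BGR))
o=get_obs();im=cv2.cvtColor(grab_frame('wrist'),cv2.COLOR_RGB2BGR)
for k in PT:
    u=w2pix('wrist',np.r_[PT[k],.055],o)[0]
    cv2.drawMarker(im,tuple(int(round(v)) for v in u),(0,0,255),0,12)
cv2.imwrite('pics/w12.png',im)"
```

```text
t 15.38 tcp [0.6415 0.2044 0.213 ] F [-0.09 -0.29 -0.84] op 0.0 q [-18.  34.  -7.  84.   4.  63.  84.]
rot [ 0.18 -0.19  0.23] shift mm [-1.5 -3.3 13. ] after-rot shift [-1.5 -3.2 13. ]
r 0.902 0 0.05
s 0.406 0 -0.01
plain 0.996 0 0.01
F [-0.08  0.33 -0.65] tcp [0.6415 0.2044 0.2127] t 15.475
```

View pics/s12.png

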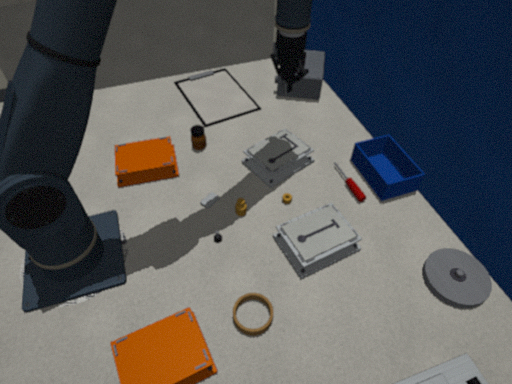

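View pics/w12.png

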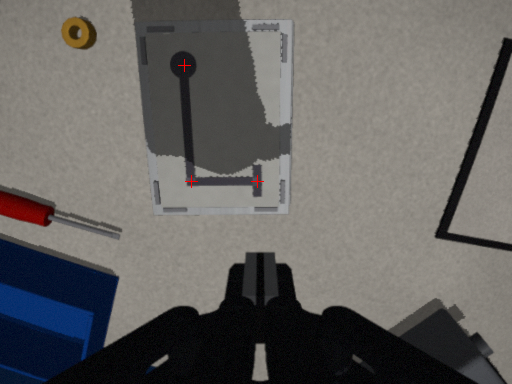

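The arm is clear, the table is back up and the panel marks still match their original positions. Handing in.

```bash
python3 -c "
from a import *;print(hand_in(), get_obs()['clock'])"
```

```text
the job is handed in; nothing more can be done
the job is handed in; nothing more can be done
```

I stroked the bent track from the round spot, round the corner, to the crossbar in one go with closed fingertips. I then lifted straight up and handed in at about 15.6 s. No verdict was reported.

- **Pressing:** the vertical wrist force was about 4–5 N along the stroke. By the side and wrist pictures, the table was down about 4.5–5 mm at the spot. After that I held the tool height within about 1 mm, and did not measure the table's travel directly.
- **Position:** by the tool pose, the fingertips were within about 2 mm of the corner and the crossbar. They touched down about 2 mm from the spot.
- **After lifting:** the side view shows the table back up (shift under 0.1 px; 5 mm would be about 1.2 px). The panel's marks sit on their original projections. The other panel has not moved, and the bystanders look untouched by eye; I did not measure each one.

**Checks that disagreed or failed:**
- **Fingertip length:** the stated 22 mm ahead of the TCP did not hold. Contact came only when the TCP itself was nearly at panel height, so I found it by force and camera in small steps.
- **Image check:** two side-view matches were useless because of the arm's shadow or cover, one mid-stroke and one after lifting. I relied on force and the wrist camera there.

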